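# Zero the photometer on the blank

## Task

The vial of blank already stands in the photometer's well under the raised cover. With a light fingertip touch each time, push the cover down until it is fully shut, then press the zero key (the large round one) well down and let it up, then press the read key (the wide bar) well down and let it up, to check the zero. Press no other key, neither of these two while the cover is open, pick nothing up, and leave the blank in its well and the other glassware standing where it is.

Things in the scene. Friction and masses are not known exactly. Their poses are not given: they have to be found in the camera images.
- photometer: Dark laboratory photometer fixed on the bench, 240 deep (x) by 220 wide (y). Origin: centre of its underside, bench height; +x to its back, +y to the left of someone at its front. The front 92 mm is a level deck 58 mm high with one row of five keys along y; behind it the body is 90 mm high: sloping display on the left half, cell well with hinged cover on the right half.
- cover (a joint): Opening angle of the cover, rad: 0 shut, 1.57 upright, stop at 1.75. Starts at 0.8 to 1.4. Hinge along the photometer's y at the cover's far (+x) edge; friction (about 0.05 N m) holds it where it is left, so it neither falls shut nor springs back. At 0 it rests on a foam seal that gives about 1 mm per 3 N at the free edge (this give does not show in the angle).
- cover_hinge (a point): Centre of the cover's hinge line, on the photometer at x +106 mm, y -56 mm, 94 mm above the bench.
- cover_lip (a point): Point on the moving cover: middle of the near (free) edge of its outer face, 92 mm from the hinge line. The cover is a shallow hollow lid 92 long by 84 wide, its outer face 16 mm above the hinge line when shut (110 mm above the bench); a tab 36 wide sticks out 9 mm beyond the free edge. When open, the outer face looks to the back (+x) and up.
- power_key_top (a point): Key face of the same grey plastic as the others, small and round, 12 mm across. The point is the centre of its top face, 66 mm above the bench, 8 mm proud of the deck, 84 mm in front (-x) of the photometer's origin and 90 mm to its left. It goes straight down. Power key, far left of the row: not to be pressed.
- up_key_top (a point): Key face of the same grey plastic as the others, square, 14 mm. The point is the centre of its top face, 66 mm above the bench, 8 mm proud of the deck, 84 mm in front (-x) of the photometer's origin and 54 mm to its left. It goes straight down. Scroll key, second from left: not to be pressed.
- down_key_top (a point): Key face of the same grey plastic as the others, square, 14 mm. The point is the centre of its top face, 66 mm above the bench, 8 mm proud of the deck, 84 mm in front (-x) of the photometer's origin and 18 mm to its left. It goes straight down. Scroll key, middle of the row: not to be pressed.
- zero_key_top (a point): Key face of the same grey plastic as the others, large and round, 22 mm across. The point is the centre of its top face, 66 mm above the bench, 8 mm proud of the deck, 84 mm in front (-x) of the photometer's origin and 22 mm to its right. It goes straight down. ZERO key, fourth from left. The gap to the square key is 22 mm, to the bar key 23 mm.
- read_key_top (a point): Key face of the same grey plastic as the others, a wide bar, 40 mm along the row by 16 mm. The point is the centre of its top face, 66 mm above the bench, 8 mm proud of the deck, 84 mm in front (-x) of the photometer's origin and 76 mm to its right. It goes straight down. READ key, far right of the row.
- power_key (a joint): Travel of the power key in m: 0 up, 0.005 at the hard bottom stop; spring 1 N to start it, 1 N more per mm, 6 N at the bottom; springs back up when let go. Leave alone.
- up_key (a joint): Travel of the left scroll key in m: 0 up, 0.005 at the hard bottom stop; spring 1 N to start it, 1 N more per mm, 6 N at the bottom; springs back up when let go. Leave alone.
- down_key (a joint): Travel of the right scroll key in m: 0 up, 0.005 at the hard bottom stop; spring 1 N to start it, 1 N more per mm, 6 N at the bottom; springs back up when let go. Leave alone.
- zero_key (a joint): Travel of the zero key in m: 0 up, 0.005 at the hard bottom stop; spring 1 N to start it, 1 N more per mm, 6 N at the bottom; springs back up when let go. It responds beyond 0.0025 (3.5 N): press to about 0.004. Over 20 N on any part of the photometer is too hard.
- read_key (a joint): Travel of the read key in m: 0 up, 0.005 at the hard bottom stop; spring 1 N to start it, 1 N more per mm, 6 N at the bottom; springs back up when let go. It responds beyond 0.0025 (3.5 N): press to about 0.004. Over 20 N on any part of the photometer is too hard.
- blank_vial: Loose round glass vial with black cap, 25 mm across, 60 tall, standing in the well (28 mm hole) with its cap 6 mm above the body, inside the hollow of the cover when shut. Origin: centre of its underside, 36 mm above the bench. Stays there.
- sample_vial_a: Bystander: identical loose capped vial, 25 mm across, 60 tall, standing on the bench right of the photometer. Origin: underside centre.
- sample_vial_b: Bystander: another such vial, right of the photometer. Origin: underside centre.
- beaker: Bystander: glass beaker 68 mm across, 85 tall, standing on the bench left of the photometer. Origin: underside centre.
- wash_bottle: Bystander: white wash bottle 62 mm across, 146 tall to the top of its cap, thin red spout up to 180, left of the photometer. Origin: underside centre.

How it is judged:
By the outcome, as a careful person would: the job done as asked, in the order asked, and still so for the second after the job is handed in, with the robot touching nothing.
It also fails if it takes over 48 s, if anything falls off the work surface, if the arm or the gripper's body presses on something with over 40 N, if the wrist force passes 120 N, or if a joint passes its speed limit or range.

## Robot

A 6-joint arm with a two-finger parallel gripper is mounted at the origin on the work surface. World frame = base frame: x ahead of the robot, y to its left, z up, the work surface at z = 0. Lengths are in mm, angles in rad, forces in N, time in s.
With the tool pointing down it reaches from about 350 to 975 mm from the base axis. Payload 7.1 kg.
Tool frame: the origin (TCP) lies midway between the tips of the shut fingers; the grasp point (between the pads) lies 19 mm behind it; z points along the fingers, y is the line along which they close (so a half turn about z gives the same grasp; the last joint's range is limited). The gripper opens to 88 mm and grips with 3 to 60 N. Pads are 20 mm wide; open, the fingers measure 115 mm over their backs; the gripper's body (75 mm by 178 mm) begins 61 mm behind the grasp point.
Start: joints at [-1.323, 0.423, 1.63, -0, 1.089, -0.019], TCP at [164.797, -602.865, 222.675] pointing down, gripper open.
Joint ranges: [-3, 3], [-0.9, 2.11], [0.09, 2.58], [-1.31, 4.45], [0.11, 2.69], [-2.54, 2.54]. Speed limits (rad/s): [2.39, 2.39, 3.01, 3.14, 3.14, 3.14].

## Interface

Orientations are given as a rotation vector (axis times angle).
In Python, from workcell import ctrl gives the robot as it stands. The module is installed in compiled form; this text tells all that it offers.
- The arm moves only by the tool apply_moves, never from a script. Its argument "targets" is a list of rows, each a list of 3 entries, a list of its own where there are three numbers: the opening, from -1 (shut) to 1 (fully open), then the shift along the tool's x, y, z normalised to -1 to 1, where 1 is 5 cm, then the turn, a rotation vector about the tool's x, y, z normalised to -1 to 1, where 1 is 90 degrees. In form: [[jaw, [x, y, z], [wx, wy, wz]], ...]. A call has 1 to 8 rows; each row shifts and turns the commanded pose from where the row before left it, along the tool's axes as they then stand; what a row does not reach is not made up. A row lasts 1/8 s, in which the tool goes at most 62.5 mm and 10.7 degrees, less where a joint would pass 70% of its speed; a pose out of reach is approached as far as the arm can. A call with a number of a shift or a turn outside -1 to 1 is refused whole. A call with a gripper value outside its range is refused whole. The fingers move at their own pace and stop on an object; the grip force is fixed at half the most. Time passes only in rows, so rows that do not move let the fingers close. It gives the time, the measured TCP pose, the force, the opening and the grip force at its end, in the units of the state.
- ctrl.get_obs(): the state, without advancing time (a new reading comes with each control period).
- ctrl.get_image(name): name is "side" or "top"; returns a dict with "pixels" (480x640x3 uint8, blue, green, red), "camera_matrix" (3x3 intrinsics, pixels), "view" (4x4, takes a point from world to camera coordinates). Camera axes: x right, y down, z forward; pixel columns grow to the right and rows downward; lengths in mm; the calibration is good to about 2 mm. A picture is of the moment at which its call begins. There is no depth.
- ctrl.close_job(): hands the job in; it is judged then, once.
Trained networks look in the newest picture that a camera, given by its name, has taken for a name from the list of things; names that differ only in an ending like _2 or _b are one class to them, and where a whole thing is asked for, a point or a joint stands for the part that bears it (a point fixed in the world has none). Each returns a list of dicts, best first, with "score" (0 to 1); they miss things now and then, are a little off and sometimes report something else, mostly with a low value. They report only what shows in the picture. A call takes as long as a camera call.
- ctrl.masks_of(label, camera): "region" (480x640 bool, what is visible of it) and "bbox" ([left, top, right, bottom] in pixels, round what is visible of it).
- ctrl.pinpoint(label, camera): "xy" ([column, row] in pixels: a listed point, or the origin of a listed thing).
The state is a dict: "t": time; "qpos": joint angles; "qvel": joint speeds; "joint_torque": joint torques, N m; "ee_pos": TCP position; "orientation": TCP orientation; "ft_force": force on the tool from outside, world axes, zero at the start; "moment": the same for the moment, N m; "width": finger opening in mm; "grasp_force": force on a finger pad.
Only numpy, scipy, OpenCV 4.12 (cv2) and the standard library are available. Lean on these libraries where they do the work, as an engineer would, in place of code of your own. Each camera call takes 0.05 s, during which the arm holds its last target. There are 200 camera calls.

## Working session

There is one attempt and no reset: what is moved stays moved. The work goes in short steps, Python scripts to look and compute and a tool call to move; the robot and the scene stay as the last step left them, time stands still between calls to the robot, and variables do not carry over. Pictures are saved under pics/ and viewed, at most 10 in all, crops included, and the job is handed in when it is done.

Besides the shell and the picture viewer there is one more tool, called after "Request:" by a JSON object that holds its "method" and its "body", one argument or row to a line. apply_moves: Moves the arm, as the interface text tells. Scaled input: -1 to 1 covers 5 cm each way for a shift and 90 degrees each way for a turn. Its arguments: {"type":"object","properties":{"targets":{"type":"array"}},"required":["targets"]}

```bash
mkdir -p pics
cat > h.py <<'E'
import numpy as np, cv2
from workcell import ctrl
from scipy.optimize import least_squares
from scipy.spatial.transform import Rotation as R
def cams(save=None):
    d={}
    for n in("side","top"):
        d[n]=ctrl.get_image(n)
        if save: cv2.imwrite(f"pics/{save}_{n}.png",d[n]["pixels"])
    return d
def proj(c,p):
    q=c["view"][:3,:3]@p+c["view"][:3,3]; q=c["camera_matrix"]@q; return q[:2]/q[2]
def tri(d,obs):
    f=lambda p:np.concatenate([proj(d[n],p)-np.array(xy) for n,xy in obs.items()])
    r=least_squares(f,[600,0,50.]); return r.x,np.abs(r.fun).max()
E
python3 - <<'E'
from h import *
d=cams("a")
o=ctrl.get_obs();print(o["ee_pos"],o["orientation"],o["ft_force"],o["width"],o["t"])
for l in["photometer","cover_hinge","cover_lip","power_key_top","up_key_top","down_key_top","zero_key_top","read_key_top","blank_vial","sample_vial_a","beaker","wash_bottle"]:
    ob={}
    for n in d:
        r=ctrl.pinpoint(l,n); print(l,n,[(np.round(x["xy"]).tolist(),round(x["score"],2)) for x in r[:3]])
        if r: ob[n]=r[0]["xy"]
    if len(ob)==2: print("   ",*tri(d,ob))
E
```

```text
[ 164.68086018 -602.40170037  221.97045947] [-3.11232333e+00 -4.17651418e-01  1.82720112e-04] [ 0.98650221 -0.37892858  0.11299071] 87.78710391740557 0.1
photometer side [([295.0, 281.0], 0.57)]
photometer top []
cover_hinge side [([374.0, 249.0], 0.81)]
cover_hinge top [([364.0, 222.0], 0.61), ([316.0, 277.0], 0.25)]
    [631.12884434   4.31560537  87.66018462] 2.790202287393271
cover_lip side [([367.0, 186.0], 0.69)]
cover_lip top [([366.0, 221.0], 0.64), ([312.0, 321.0], 0.57)]
    [612.8529521    7.46183585 189.66917122] 0.6836707466628411
power_key_top side []
power_key_top top [([293.0, 312.0], 0.73), ([254.0, 304.0], 0.44)]
up_key_top side [([236.0, 229.0], 0.58), ([241.0, 283.0], 0.26)]
up_key_top top [([406.0, 277.0], 0.58), ([273.0, 307.0], 0.4)]
    [461.12694841 -38.21636571 208.72460657] 38.72515741790619
down_key_top side [([238.0, 242.0], 0.52)]
down_key_top top [([295.0, 317.0], 0.45)]
    [466.65371851 121.3788551   73.02698694] 0.699797425648967
zero_key_top side [([242.0, 264.0], 0.54)]
zero_key_top top [([315.0, 317.0], 0.69)]
    [462.6515203   88.65620062  57.62282399] 3.485383464616291
read_key_top side [([239.0, 288.0], 0.61), ([297.0, 279.0], 0.37)]
read_key_top top [([341.0, 332.0], 0.65)]
    [441.50567372  41.3663686   57.89121753] 1.3318053443589974
blank_vial side []
blank_vial top [([354.0, 253.0], 0.71)]
sample_vial_a side [([347.0, 358.0], 0.73), ([266.0, 364.0], 0.59)]
sample_vial_a top [([406.0, 276.0], 0.75), ([391.0, 334.0], 0.5)]
    [546.87463775 -81.98332709  -7.27581757] 3.894325745119545
beaker side [([272.0, 213.0], 0.88)]
beaker top [([213.0, 261.0], 0.83)]
    [575.13635287 285.72683484  -4.52219768] 1.1778821352959312
wash_bottle side [([322.0, 201.0], 0.56)]
wash_bottle top [([222.0, 211.0], 0.69), ([343.0, 329.0], 0.31)]
    [672.58843127 271.69270895   4.16254713] 0.7345322092646143
```

Run:
```python
import cv2
a=cv2.imread("pics/a_side.png")[150:400,180:460];b=cv2.imread("pics/a_top.png")[180:380,190:430]
cv2.imwrite("pics/b1.png",cv2.resize(a,None,fx=2.4,fy=2.4,interpolation=3)[:600]);cv2.imwrite("pics/b2.png",cv2.resize(b,None,fx=3,fy=3,interpolation=3))
```

```text
(no output)
```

View pics/b1.png

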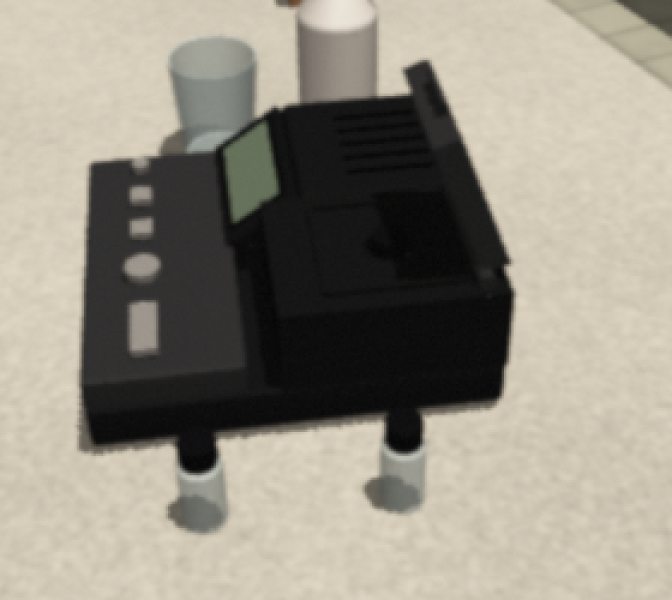

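View pics/b2.png

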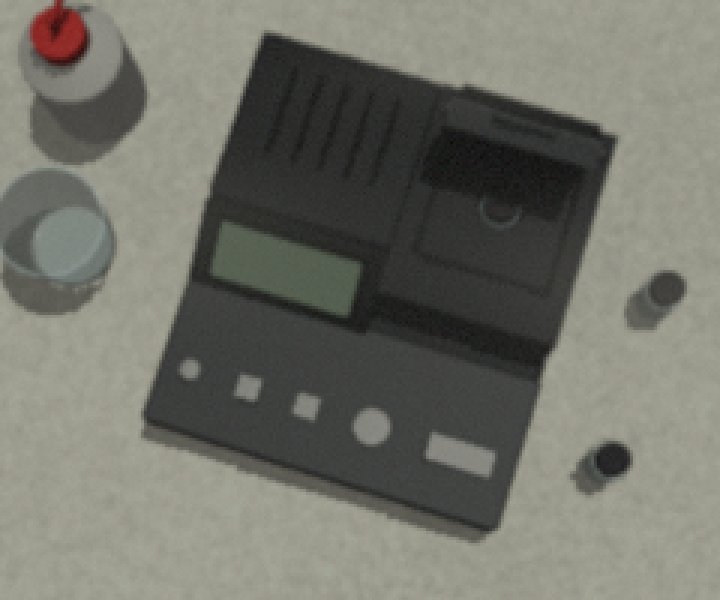

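```bash
cat >> h.py <<'E'
K=np.array([[-84,90,66],[-84,54,66],[-84,18,66],[-84,-22,66],[-84,-76,66.]])
def toW(P,pose):
    x,y,a=pose[:3]; c,s=np.cos(a),np.sin(a)
    return np.asarray(P,float)@np.array([[c,s,0],[-s,c,0],[0,0,1]])+[x,y,0]
def keypx(img,guess):
    g=cv2.cvtColor(img,cv2.COLOR_BGR2GRAY).astype(float); out=[]
    for u,v in guess:
        u0,v0=int(round(u)),int(round(v)); r=14
        p=g[v0-r:v0+r+1,u0-r:u0+r+1]; 
        m=(p>(np.median(p)+p[r,r])/2).astype(np.uint8); n,l=cv2.connectedComponents(m)
        w=np.where(l==l[r,r],p-np.median(p),0); yy,xx=np.mgrid[-r:r+1,-r:r+1]
        out.append([u0+(w*xx).sum()/w.sum(),v0+(w*yy).sum()/w.sum()])
    return np.array(out)
def lid(th,pts): # pts: (along from hinge, y, height above hinge line when shut)
    return np.array([[106-l*np.cos(th)+h*np.sin(th)*1.0, y, 94+l*np.sin(th)+h*np.cos(th)] for l,y,h in pts])
E
python3 - <<'E'
from h import *
d=cams()
gs={"side":[(238.3,218.3),(238.8,230.4),(238.8,244.6),(239.2,261.3),(239.6,286.7)],"top":[(253.3,303.3),(272.7,309),(292,315.7),(313.7,322.3),(343.7,331)]}
px={n:keypx(d[n]["pixels"],gs[n]) for n in d}
for n in px: print(n,(px[n]-gs[n]).round(1).tolist())
for i in range(5): print(tri(d,{n:px[n][i] for n in d}))
f=lambda p:np.concatenate([(proj(d[n],w)-px[n][i]) for i,w in enumerate(toW(K,p)) for n in d])
r=least_squares(f,[560,80,-.3]); p=r.x; print(p,np.round(r.fun,1)); np.save("pose.npy",p)
print(toW(K,p).round(1))
# overlays for cover angle
outs=[]
C=[(92,-14,16),(92,-98,16),(0,-98,16),(0,-14,16),(92,-56,16),(101,-56,12)]
for n,o in(("side",(150,180,250,280)),("top",(180,190,200,240))):
    im=d[n]["pixels"][o[0]:o[0]+o[2],o[1]:o[1]+o[3]]; im=cv2.resize(im,None,fx=2.2,fy=2.2,interpolation=3); im=cv2.convertScaleAbs(im,alpha=2)
    for th,col in((.8,(0,0,255)),(1.1,(0,255,0)),(1.4,(255,80,80))):
        q=np.array([(proj(d[n],w)-[o[1],o[0]])*2.2 for w in toW(lid(th,C),p)]).astype(int)
        cv2.polylines(im,[q[:4]],True,col,1); cv2.circle(im,q[4].tolist(),3,col,1)
    outs.append(cv2.resize(im,(400*im.shape[1]//im.shape[1],400*im.shape[0]//im.shape[1])))
h=max(i.shape[0] for i in outs)
cv2.imwrite("pics/c.png",np.hstack([cv2.copyMakeBorder(i,0,h-i.shape[0],0,0,0) for i in outs]))
for n in d: print(n,ctrl.pinpoint("cover_lip",n)[:2],[proj(d[n],toW(lid(th,C),p)[4]).round().tolist() for th in(.8,1,1.2,1.4)])
E
```

```text
side [[-2.7, -9.0], [-0.7, -0.1], [-0.3, -0.6], [-0.4, -1.1], [-0.3, -1.0]]
top [[-0.4, -0.6], [-0.4, -0.2], [-0.2, -0.7], [-0.2, -0.6], [-0.6, 0.2]]
(array([487.38777638, 195.32761336,  82.5435755 ]), np.float64(1.7505816289045129))
(array([479.24955194, 162.99249204,  64.46950924]), np.float64(1.6429163315635265))
(array([469.00410941, 128.40344136,  64.43098673]), np.float64(1.6003389535812858))
(array([457.67401563,  90.11260917,  64.90195796]), np.float64(1.7137473955198175))
(array([442.11731319,  38.2405065 ,  63.84624704]), np.float64(1.7255599513304674))
[ 5.44415756e+02  8.81187478e+01 -2.83454491e-01] [ 3.2  7.2 -0.7  1.8  1.  -1.2 -0.7  1.8  1.  -1.3 -0.6  1.6  1.2 -1.1
 -0.5  1.7  1.3 -1.8 -0.5  1.4]
[[488.9 198.   66. ]
 [478.9 163.5  66. ]
 [468.8 128.9  66. ]
 [457.6  90.5  66. ]
 [442.5  38.6  66. ]]
side [{'xy': [364.6, 188.2], 'score': 0.85}] [[339.0, 201.0], [351.0, 194.0], [365.0, 189.0], [379.0, 186.0]]
top [{'xy': [366.3, 220.1], 'score': 0.73}] [[358.0, 243.0], [361.0, 232.0], [364.0, 221.0], [368.0, 210.0]]
```

View pics/c.png

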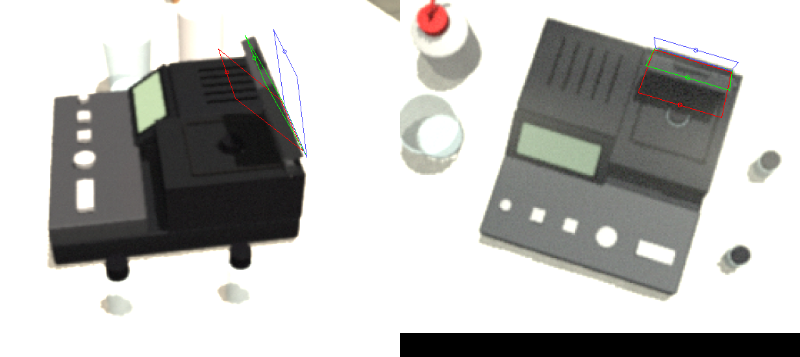

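```bash
cat >> h.py <<'E'
def loc(q=None):
    o=ctrl.get_obs(); p=np.load("pose.npy"); e=np.array(o["ee_pos"]); c,s=np.cos(p[2]),np.sin(p[2])
    v=e-[p[0],p[1],0]; Rm=R.from_rotvec(o["orientation"]).as_matrix()
    L=np.array([c*v[0]+s*v[1],-s*v[0]+c*v[1],v[2]])
    yaw=np.degrees(np.arctan2(Rm[1,0],Rm[0,0])-p[2]); print("photframe",L.round(1),"yaw err",yaw.round(2),"toolz",Rm[:,2].round(3),"f",np.round(o["ft_force"],2),"w",round(o["width"],1),"t",o["t"])
    if q is not None:
        G=np.array([p[0]+c*q[0]-s*q[1],p[1]+s*q[0]+c*q[1],q[2]]); print("tool shift/50:",(Rm.T@(G-e)/50).round(3))
E
python3 -c "
from h import *
loc([135,-56,250])"
```

```text
photframe [-171.2 -769.6  222.7] yaw err 31.53 toolz [-0. -0. -1.] f [-0.39 -0.01 -0.09] w 88.0 t 1.5
tool shift/50: [12.683 -8.962 -0.547]
```

Request:
{"method": "apply_moves", "body": {
  "targets": [
    [-1, [0, 0, -0.2], [0, 0, 0.117]],
    [-1, [0, 0, -0.2], [0, 0, 0.117]],
    [-1, [0, 0, -0.15], [0, 0, 0.116]],
    [-1, [0.3, -0.7, 0], [0, 0, 0]],
    [-1, [0.3, -0.7, 0], [0, 0, 0]],
    [-1, [0.3, -0.7, 0], [0, 0, 0]],
    [-1, [0.3, -0.7, 0], [0, 0, 0]],
    [-1, [0.3, -0.7, 0], [0, 0, 0]]
  ]
}}

```text
t: 2.5
ee_pos: [286.4, -454.8, 250.3]
orientation: [3.11, -0.443, 0.0]
ft_force: [0.5, -0.3, -0.9]
width: 11.2
grasp_force: 0.0
```

Request:
{"method": "apply_moves", "body": {
  "targets": [
    [-1, [0.3, -0.7, 0], [0, 0, 0]],
    [-1, [0.3, -0.7, 0], [0, 0, 0]],
    [-1, [0.3, -0.7, 0], [0, 0, 0]],
    [-1, [0.3, -0.7, 0], [0, 0, 0]],
    [-1, [0.3, -0.7, 0], [0, 0, 0]],
    [-1, [0.3, -0.7, 0], [0, 0, 0]],
    [-1, [0.3, -0.7, 0], [0, 0, 0]],
    [-1, [0.3, -0.7, 0], [0, 0, 0]]
  ]
}}

```text
t: 3.5
ee_pos: [479.8, -219.4, 250.3]
orientation: [3.11, -0.443, 0.0]
ft_force: [0.5, 0.3, 0.6]
width: 0.5
grasp_force: 0.0
```

```bash
python3 -c "
from h import *
loc([135,-56,250])"
```

```text
photframe [  24.  -313.3  250.3] yaw err 0.03 toolz [ 0. -0. -1.] f [0.45 0.32 0.58] w 0.5 t 3.5
tool shift/50: [ 2.222 -5.145  0.007]
```

Request:
{"method": "apply_moves", "body": {
  "targets": [
    [-1, [0.4, -0.7, 0], [0, 0, 0]],
    [-1, [0.4, -0.7, 0], [0, 0, 0]],
    [-1, [0.4, -0.7, 0], [0, 0, 0]],
    [-1, [0.4, -0.7, 0], [0, 0, 0]],
    [-1, [0.3, -0.7, 0], [0, 0, 0]],
    [-1, [0.3, -0.8, 0], [0, 0, 0]],
    [-1, [0, -0.84, 0], [0, 0, 0]],
    [-1, [0, 0, 0], [0, 0, 0]]
  ]
}}

```text
t: 4.5
ee_pos: [657.0, -1.8, 249.9]
orientation: [-3.111, 0.438, 0.0]
ft_force: [-0.8, -0.5, -0.6]
width: 0.6
grasp_force: 0.0
```

Request:
{"method": "apply_moves", "body": {
  "targets": [
    [-1, [0, 0, 0.4], [0, 0, 0]],
    [-1, [0, 0, 0.4], [0, 0, 0]],
    [-1, [0, 0, 0.4], [0, 0, 0]],
    [-1, [0, 0, 0.4], [0, 0, 0]],
    [-1, [0, 0, 0], [0, 0, 0]]
  ]
}}

```text
t: 5.12
ee_pos: [655.0, -4.6, 167.6]
orientation: [3.11, -0.444, -0.007]
ft_force: [0.4, 1.2, 0.2]
width: 0.5
grasp_force: 0.0
```

Run:
```python
from h import *
loc([106,-56,165]); d=cams(); outs=[]
w=np.array(ctrl.get_obs()["ee_pos"])
for n,o in(("side",(120,220,220,280)),("top",(170,260,180,180))):
    im=d[n]["pixels"][o[0]:o[0]+o[2],o[1]:o[1]+o[3]]; im=cv2.convertScaleAbs(cv2.resize(im,(400,400*o[2]//o[3]),interpolation=3),alpha=1.8)
    q=((proj(d[n],w)-[o[1],o[0]])*400/o[3]).astype(int); cv2.circle(im,q.tolist(),3,(0,0,255),1); outs.append(im)
h=max(i.shape[0] for i in outs)
cv2.imwrite("pics/d.png",np.hstack([cv2.copyMakeBorder(i,0,h-i.shape[0],0,0,0) for i in outs]))
```

```text
photframe [132.1 -58.1 167.6] yaw err 0.0 toolz [-0.004  0.    -1.   ] f [0.43 1.22 0.22] w 0.5 t 5.125
tool shift/50: [-0.522 -0.042  0.054]
```

View pics/d.png

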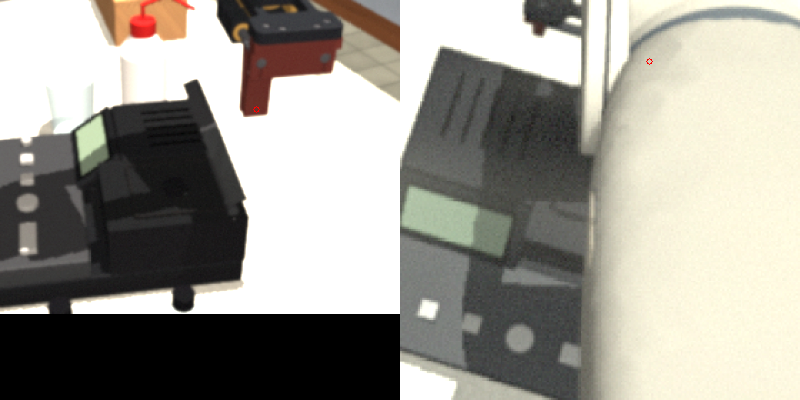

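Request:
{"method": "apply_moves", "body": {
  "targets": [
    [-1, [-0.18, 0, 0.02], [0, 0, 0]],
    [-1, [-0.17, 0, 0.02], [0, 0, 0]],
    [-1, [-0.17, 0, 0.02], [0, 0, 0]],
    [-1, [-0.14, 0, 0.03], [0, 0, 0]],
    [-1, [-0.14, 0, 0.04], [0, 0, 0]],
    [-1, [-0.13, 0, 0.05], [0, 0, 0]],
    [-1, [-0.13, 0, 0.07], [0, 0, 0]],
    [-1, [0, 0, 0], [0, 0, 0]]
  ]
}}

```text
t: 6.22
ee_pos: [604.7, 10.6, 157.1]
orientation: [3.11, -0.443, -0.002]
ft_force: [0.0, -0.4, 0.9]
width: 0.6
grasp_force: 0.0
```

```bash
python3 -c "
from h import *
loc([78.7,-56,155.3])"
```

```text
photframe [ 79.6 -57.6 157.1] yaw err 0.04 toolz [-0.001  0.    -1.   ] f [ 0.05 -0.41  0.93] w 0.6 t 6.225
tool shift/50: [-0.017 -0.031  0.037]
```

Request:
{"method": "apply_moves", "body": {
  "targets": [
    [-1, [-0.13, 0, 0.1], [0, 0, 0]],
    [-1, [-0.11, 0, 0.1], [0, 0, 0]],
    [-1, [-0.1, 0, 0.11], [0, 0, 0]],
    [-1, [-0.1, 0, 0.11], [0, 0, 0]],
    [-1, [-0.08, 0, 0.12], [0, 0, 0]],
    [-1, [-0.07, 0, 0.12], [0, 0, 0]],
    [-1, [-0.05, 0, 0.06], [0, 0, 0]],
    [-1, [0, 0, 0], [0, 0, 0]]
  ]
}}

```text
t: 7.22
ee_pos: [574.5, 19.4, 121.3]
orientation: [3.11, -0.443, -0.001]
ft_force: [-0.4, 0.1, 0.4]
width: 0.8
grasp_force: 0.0
```

Run:
```python
from h import *
loc([46,-56,112]); cv2.imwrite("pics/e.png",cv2.convertScaleAbs(cv2.resize(ctrl.get_image("side")["pixels"][120:340,220:500],(560,440),interpolation=3),alpha=1.8))
```

```text
photframe [ 48.1 -57.6 121.3] yaw err 0.03 toolz [-0.001 -0.    -1.   ] f [-0.4   0.13  0.38] w 0.8 t 7.225
tool shift/50: [-0.041 -0.031  0.187]
```

View pics/e.png

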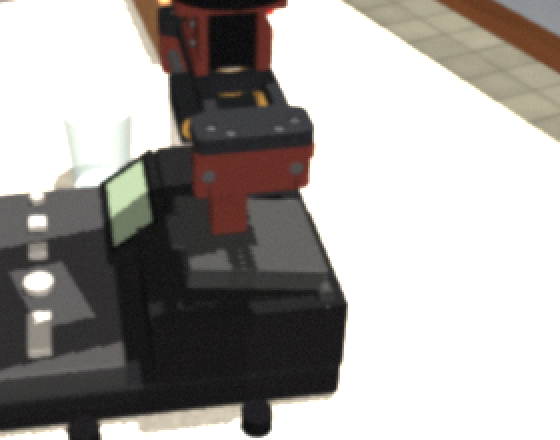

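The picture shows the cover nearly down, with the fingertip on its top near (230,230). I'll press the last bit gently.

Request:
{"method": "apply_moves", "body": {
  "targets": [
    [-1, [-0.02, 0, 0.06], [0, 0, 0]],
    [-1, [-0.02, 0, 0.05], [0, 0, 0]],
    [-1, [0, 0, 0.04], [0, 0, 0]],
    [-1, [0, 0, 0.04], [0, 0, 0]],
    [-1, [0, 0, 0], [0, 0, 0]],
    [-1, [0, 0, 0], [0, 0, 0]]
  ]
}}

```text
t: 8.02
ee_pos: [573.0, 19.9, 112.2]
orientation: [-3.11, 0.443, -0.0]
ft_force: [0.5, -0.1, 0.3]
width: 0.7
grasp_force: 0.0
```

Request:
{"method": "apply_moves", "body": {
  "targets": [
    [-1, [0, 0, 0.02], [0, 0, 0]],
    [-1, [0, 0, 0], [0, 0, 0]]
  ]
}}

```text
t: 8.28
ee_pos: [573.0, 19.9, 111.2]
orientation: [3.11, -0.443, 0.0]
ft_force: [0.4, -0.2, -0.3]
width: 0.3
grasp_force: 0.0
```

Request:
{"method": "apply_moves", "body": {
  "targets": [
    [-1, [0, 0, 0.02], [0, 0, 0]],
    [-1, [0, 0, 0.01], [0, 0, 0]],
    [-1, [0, 0, 0], [0, 0, 0]]
  ]
}}

```text
t: 8.65
ee_pos: [572.9, 20.0, 109.9]
orientation: [-3.11, 0.443, 0.0]
ft_force: [-0.7, 0.1, 3.4]
width: 0.6
grasp_force: 1.6
```

Request:
{"method": "apply_moves", "body": {
  "targets": [
    [-1, [0, 0, 0.02], [0, 0, 0]],
    [-1, [0, 0, 0], [0, 0, 0]]
  ]
}}

```text
t: 8.9
ee_pos: [572.7, 20.0, 109.1]
orientation: [-3.11, 0.443, 0.001]
ft_force: [-3.2, 1.1, 7.4]
width: 0.6
grasp_force: 3.7
```

Request:
{"method": "apply_moves", "body": {
  "targets": [
    [-1, [0, 0, -0.2], [0, 0, 0]],
    [-1, [0, 0, -0.8], [0, 0, 0]],
    [-1, [-0.7, -0.2, 0], [0, 0, 0]],
    [-1, [-0.7, -0.2, 0], [0, 0, 0]],
    [-1, [-0.7, -0.2, 0], [0, 0, 0]],
    [-1, [-0.5, -0.1, 0], [0, 0, 0]],
    [-1, [0, 0, 0.4], [0, 0, 0]],
    [-1, [0, 0, 0], [0, 0, 0]]
  ]
}}

```text
t: 9.9
ee_pos: [457.1, 89.9, 138.3]
orientation: [3.11, -0.442, -0.002]
ft_force: [-0.5, 0.1, 0.1]
width: 0.5
grasp_force: 0.0
```

Run:
```python
from h import *
loc([-84,-22,72]); d=cams()
p=np.load("pose.npy"); C=[(92,-56,16)]
for n in d: print(n,ctrl.pinpoint("cover_lip",n)[:2],[proj(d[n],toW(lid(th,C),p)[0]).round(1).tolist() for th in(0,.05,.1)])
cv2.imwrite("pics/f.png",cv2.convertScaleAbs(cv2.resize(d["side"]["pixels"][140:340,200:460],(780,600),interpolation=3),alpha=1.8))
```

```text
photframe [-84.3 -22.7 138.3] yaw err 0.05 toolz [-0.002 -0.    -1.   ] f [-0.47  0.09  0.11] w 0.5 t 9.9
tool shift/50: [ 0.007 -0.016  1.325]
side [{'xy': [307.7, 241.4], 'score': 0.76}] [[309.7, 241.8], [310.2, 239.0], [311.0, 236.2]]
top [{'xy': [348.7, 269.8], 'score': 0.74}] [[348.9, 272.1], [349.2, 271.2], [349.5, 270.1]]
```

View pics/f.png

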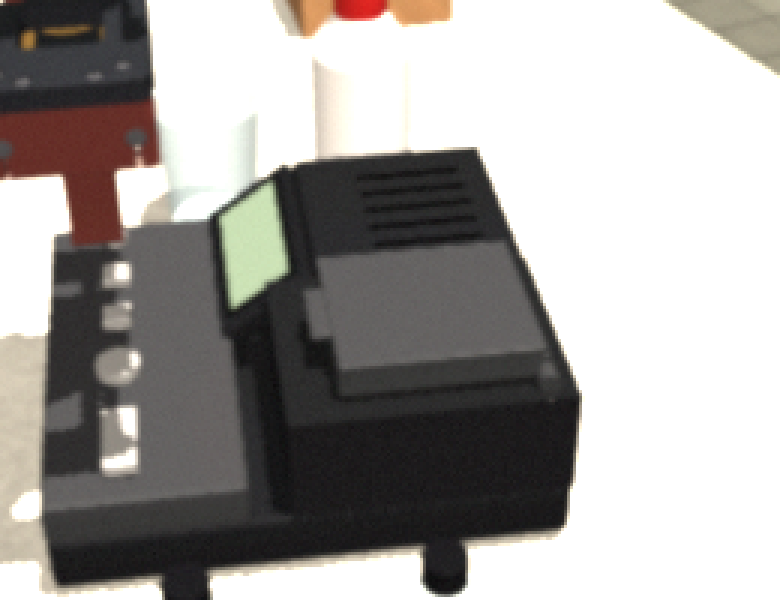

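The cover is flat on the body (lid around (430,310)) and shut. Next I'll go down to the zero key.

Request:
{"method": "apply_moves", "body": {
  "targets": [
    [-1, [0, 0, 0.4], [0, 0, 0]],
    [-1, [0, 0, 0.4], [0, 0, 0]],
    [-1, [0, 0, 0.4], [0, 0, 0]],
    [-1, [0, 0, 0.12], [0, 0, 0]],
    [-1, [0, 0, 0], [0, 0, 0]],
    [-1, [0, 0, 0], [0, 0, 0]]
  ]
}}

```text
t: 10.85
ee_pos: [458.5, 89.9, 73.4]
orientation: [-3.11, 0.443, -0.002]
ft_force: [0.1, -0.4, 0.1]
width: 0.3
grasp_force: 0.0
```

Run:
```python
from h import *
loc([-84,-22,66]); cv2.imwrite("pics/g.png",cv2.convertScaleAbs(cv2.resize(ctrl.get_image("side")["pixels"][180:320,190:330],(560,560),interpolation=3),alpha=1.8))
```

```text
photframe [-83.  -22.3  73.4] yaw err 0.02 toolz [ 0.001  0.    -1.   ] f [ 0.11 -0.38  0.07] w 0.3 t 10.85
tool shift/50: [-0.02  -0.006  0.148]
```

View pics/g.png

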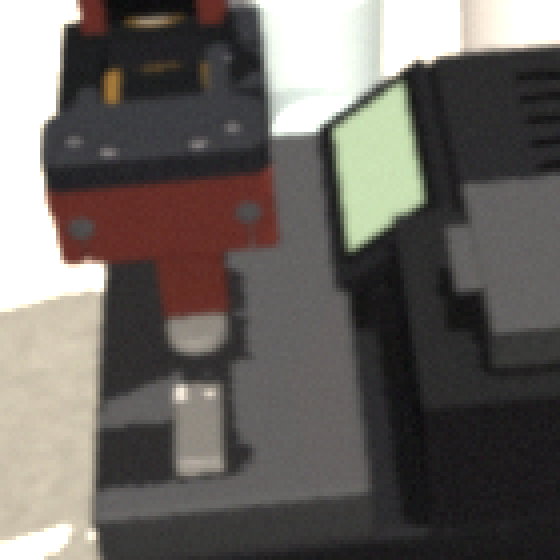

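Fingertip sits right above the zero key at (197,320). Press.

Request:
{"method": "apply_moves", "body": {
  "targets": [
    [-1, [0, 0, 0.1], [0, 0, 0]],
    [-1, [0, 0, 0.05], [0, 0, 0]],
    [-1, [0, 0, 0.03], [0, 0, 0]],
    [-1, [0, 0, 0.02], [0, 0, 0]],
    [-1, [0, 0, 0], [0, 0, 0]]
  ]
}}

```text
t: 11.52
ee_pos: [458.1, 89.9, 62.8]
orientation: [-3.11, 0.443, -0.0]
ft_force: [0.3, -0.8, 4.9]
width: 0.4
grasp_force: 2.2
```

Request:
{"method": "apply_moves", "body": {
  "targets": [
    [-1, [0, 0, 0.006], [0, 0, 0]],
    [-1, [0, 0, 0], [0, 0, 0]],
    [-1, [0, 0, 0], [0, 0, 0]]
  ]
}}

```text
t: 11.9
ee_pos: [458.1, 89.9, 62.5]
orientation: [-3.11, 0.443, -0.001]
ft_force: [0.4, -0.6, 3.9]
width: 0.7
grasp_force: 2.4
```

Request:
{"method": "apply_moves", "body": {
  "targets": [
    [-1, [0, 0, -0.1], [0, 0, 0]],
    [-1, [0, 0, -0.3], [0, 0, 0]],
    [-1, [-0.02, 0.4, 0], [0, 0, 0]],
    [-1, [0, 0.4, 0], [0, 0, 0]],
    [-1, [0, 0.27, 0], [0, 0, 0]],
    [-1, [0, 0, 0.18], [0, 0, 0]],
    [-1, [0, 0, 0], [0, 0, 0]],
    [-1, [0, 0, 0], [0, 0, 0]]
  ]
}}

```text
t: 12.9
ee_pos: [442.0, 39.1, 73.1]
orientation: [3.11, -0.442, -0.001]
ft_force: [-0.3, -0.2, 0.4]
width: 0.3
grasp_force: 0.0
```

Run:
```python
from h import *
loc([-84,-76,66]); cv2.imwrite("pics/i.png",cv2.convertScaleAbs(cv2.resize(ctrl.get_image("side")["pixels"][180:320,190:330],(560,560),interpolation=3),alpha=1.8))
```

```text
photframe [-84.6 -75.7  73.1] yaw err 0.06 toolz [-0.  0. -1.] f [-0.28 -0.2   0.44] w 0.3 t 12.9
tool shift/50: [0.012 0.007 0.143]
```

View pics/i.png

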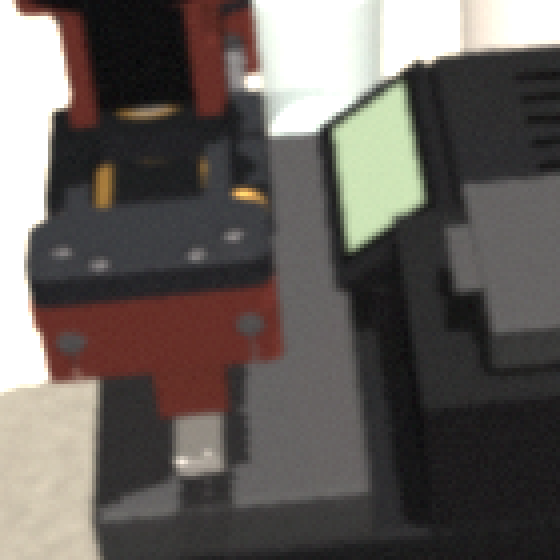

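Fingertip is above the rear half of the read bar (200,420), away from the other keys. Pressing now.

Request:
{"method": "apply_moves", "body": {
  "targets": [
    [-1, [0.01, 0, 0.1], [0, 0, 0]],
    [-1, [0, 0, 0.05], [0, 0, 0]],
    [-1, [0, 0, 0.04], [0, 0, 0]],
    [-1, [0, 0, 0.03], [0, 0, 0]],
    [-1, [0, 0, 0], [0, 0, 0]],
    [-1, [0, 0, 0], [0, 0, 0]]
  ]
}}

```text
t: 13.7
ee_pos: [442.5, 38.7, 62.5]
orientation: [-3.11, 0.443, -0.0]
ft_force: [-1.5, 3.4, 4.6]
width: 0.2
grasp_force: 2.4
```

Run:
```python
from h import *
f=[]
for i in range(6): ctrl.get_image("side"); o=ctrl.get_obs(); f.append([o["ft_force"][2],o["grasp_force"],o["ee_pos"][2]])
print(np.round(f,2).tolist(),np.mean(f,0))
```

```text
[[4.34, 2.35, 62.52], [4.66, 2.36, 62.5], [4.97, 2.37, 62.51], [3.71, 2.37, 62.48], [5.64, 2.38, 62.47], [5.04, 2.39, 62.45]] [ 4.72565134  2.36990992 62.48701525]
```

Request:
{"method": "apply_moves", "body": {
  "targets": [
    [-1, [0, 0, -0.1], [0, 0, 0]],
    [-1, [0, 0, -0.4], [0, 0, 0]],
    [-1, [0, 0, -0.8], [0, 0, 0]],
    [-1, [0, 0, -0.8], [0, 0, 0]],
    [-1, [0, 0, 0], [0, 0, 0]],
    [-1, [0, 0, 0], [0, 0, 0]],
    [-1, [0, 0, 0], [0, 0, 0]]
  ]
}}

```text
t: 14.88
ee_pos: [441.4, 38.4, 166.2]
orientation: [3.11, -0.443, -0.004]
ft_force: [-0.0, 0.2, 0.1]
width: 0.5
grasp_force: 0.0
```

```bash
python3 -c "
from h import *
loc(); d=cams()
for n in d: print(n,ctrl.pinpoint('cover_lip',n)[:1],[x['xy'] for x in ctrl.pinpoint('sample_vial_a',n)[:2]])
print(ctrl.close_job())"
```

```text
photframe [-85.  -76.5 166.2] yaw err 0.02 toolz [-0.003 -0.    -1.   ] f [-0.    0.25  0.11] w 0.5 t 14.875
side [{'xy': [307.2, 241.2], 'score': 0.95}] [[267.1, 364.0], [347.0, 356.7]]
top [{'xy': [348.2, 269.8], 'score': 0.82}] [[349.3, 271.1]]
the job is handed in; nothing more can be done
None
```

I shut the cover, pressed and released the zero key and then the read key (each about 3.5 mm down by height and force, past the 2.5 mm response point), and handed the job in at about 15 s with the arm clear; no verdict came back.

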